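# Release a robot joint's brake by hand at the lab bench

### The arm

A 7-joint arm with a two-finger parallel gripper is mounted at the origin on the work surface. World frame = base frame: x ahead of the robot, y to its left, z up, the work surface at z = 0. Lengths are in m, angles in rad, forces in N, time in s.
With the tool pointing down it reaches from about 0.375 to 0.925 m from the base axis. Payload 3.1 kg.
Tool frame: the origin (TCP) lies between the finger pads; the fingertips stand 19 mm ahead of it and the grasp point (between the pads) is the TCP; z points along the fingers, y is the direction in which the jaws open and shut (so a half turn about z gives the same grasp; the last joint's range is limited). The gripper opens to 85 mm and grips with 20 to 120 N. Pads are 22 mm wide; open, the fingers measure 114 mm over their backs; the gripper's body (76 mm by 85 mm) begins 54 mm behind the grasp point. The pads swing forward as they close: fully open they stand 13 mm farther back than shut.
Start: joints at [-1.306, 0.383, 0.044, 1.598, -0.018, 1.161, -0.05], TCP at [0.231, 0.608, 0.222] pointing down, gripper open.
Joint ranges: [-2.61, 2.61], [-0.41, 2.15], [-1.48, 1.57], [0, 2.5], [-1.57, 4.71], [0.05, 1.97], [-2.85, 2.85]. Speed limits (rad/s): [2.79, 2.79, 3.14, 3.14, 3.14, 3.14, 3.14].

### API

Orientations are given as a unit quaternion [x, y, z, w].
In Python, from bench import move_ptp, movel, move_j, move_gripper, pause, inverse_kinematics, read_camera, camera_params, MotionError, sign_off, look_for, tip_of, read_time_s, read_qpos, read_joint_vel, read_effort, read_eef_pos, read_tcp_rot, read_ft_force, read_ft_torque, read_finger_gap gives the robot as it stands. Calls block until the motion is done:
- move_ptp(position, orientation): joint-space move of the TCP to a pose.
- movel(position, orientation=None, speed=0.15): straight line of the TCP; orientation=None keeps the orientation; speed is the mean speed in m/s.
- move_j(angles): joint-space move.
- move_gripper(opening, effort=None): finger opening in m; effort is the grip in N (None keeps the last); returns when the fingers have stopped.
- pause(seconds).
- inverse_kinematics(position, orientation): joint angles nearest the present ones, or None.
- read_camera(name): name is "scene" or "top"; returns the picture (384x512x3 uint8, red, green, blue); there is no depth.
- camera_params(name): a dict with "K" (3x3 intrinsics, pixels), "camera_from_world" (4x4, takes a point from world to camera coordinates). Camera axes: x right, y down, z forward; pixel columns grow to the right and rows downward; lengths in m; the calibration is good to about 2 mm. A picture is of the moment at which its call begins. camera_params takes no time and is no camera call.
A pose or a line that the arm cannot do raises MotionError and nothing moves.
- sign_off(): hands the job in, once; it reports no verdict.
Trained networks look in the newest picture that a camera, given by its name, has taken for a name from the list of things; names that differ only in an ending like _2 or _b are one class to them, and where a whole thing is asked for, a point or a joint stands for the part that bears it (a point fixed in the world has none). Each returns a list of dicts, best first, with "confidence" (0 to 1); they miss things now and then, are a little off and sometimes report something else, mostly with a low value. They report only what shows in the picture. A call takes as long as a camera call. They do not tell look-alikes from the thing itself.
- look_for(camera, name): "at" ([column, row] in pixels, amid what is visible of it).
- tip_of(camera, name): "at" ([column, row] in pixels: a listed point, or the origin of a listed thing).
Readings, each from a call of its own:
- read_time_s(): time.
- read_qpos(): joint angles.
- read_joint_vel(): joint speeds.
- read_effort(): joint torques, N m.
- read_eef_pos(): TCP position.
- read_tcp_rot(): TCP orientation.
- read_ft_force(): force on the tool from outside, world axes, zero at the start.
- read_ft_torque(): the same for the moment, N m.
- read_finger_gap(): finger opening in m.
Only numpy, scipy, OpenCV 4.12 (cv2) and the standard library are available. Lean on these libraries where they do the work, as an engineer would, in place of code of your own. Each camera call takes 0.05 s, during which the arm holds its last target. There are 200 camera calls.

### The job

On the bench, turn the black selector knob on the small square box until its white pointer clicks in at the row of three pips. Then, on the longer box, tip the steel safety catch outward by its thumb tab until it lies right over and its tongue is clear of the lever, and only after that pull the T-handled lever all the way back to its stop on the catch-tab side. Finish while still holding the lever there with the fingers (it springs back if let go), with the knob still on three pips, the catch still open, and the servo motor, wrench and stack of cups between the boxes left where they are.

Things in the scene. Friction and masses are not known exactly. Their poses are not given: they have to be found in the camera images.
- selector_unit: Fixed grey square box, 130 x 130 mm, 60 mm tall, carrying the selector knob in the middle of its top. Origin: centre of its underside, on the bench; z up. Four click positions are marked on its top by radial rows of one, two, three and four small white pips around the knob: one pip lies towards the box's -x, and the two, three and four pip rows follow every 0.6 rad clockwise seen from above (from -x towards +y).
- selector (a joint): Angle of the selector knob, rad, growing clockwise seen from above. It clicks into detents at 0 (one pip), 0.6 (two), 1.2 (three), 1.8 (four); stops just beyond the first and last. It starts at one or two pips or somewhere between them. A click takes about 0.1 N m.
- selector_grip (a point): Point on the knob's vertical axis at the height to grip its bar: 94 mm above the bench; the frame turns with the knob. The black grip bar is 46 mm long along this x, 14 mm wide along y, its top 12 mm above this point, on a 48 mm disc whose top is 20 mm below this point. The bar's end towards -x carries the white pointer line.
- lever_unit: Fixed grey box, 200 mm along its x, 140 mm along its y, 60 mm tall, with the brake lever and the safety catch on its top. Origin: centre of its underside, on the bench; z up. In this frame (mm) the lever's pivot is at (30, 0, 50), turning about y; the catch's hinge line runs along x at y = 40, z = 78; three aluminium lugs 12 x 16 mm, up to z = 82, carry it at x = 40, -25 and -82.
- lever (a joint): Angle of the brake lever, rad: 0 at rest, where it leans 0.3 rad from upright towards the unit's +x; grows as it is pulled towards the unit's -x; stop at 0.9. A spring returns it: at the crossbar it takes about 2 N to start and 6 N at the stop.
- lever_grip (a point): The lever's black crossbar (T-handle): a cylinder 22 mm thick and 50 mm long along y, on a 12 mm square steel stem. The point is the centre of the crossbar, 140 mm from the lever's pivot; at rest it is at (71, 0, 184) mm in the unit's frame; its frame turns with the lever.
- catch (a joint): Angle of the safety catch, rad: 0 closed (thumb tab upright, tongue lying across the slot in front of the lever, which it blocks after about 0.2 rad of free play); grows as the tab is tipped towards the unit's +y, which raises the tongue; stop at 1.5. It is stiff and stays where it is left; about 1 to 2 N at the tab moves it. It counts as open beyond 1.0.
- catch_tab (a point): Middle of the top edge of the catch's thumb tab, 52 mm from the catch's hinge line. The tab is a steel plate 30 mm along the unit's x, 6 mm thick, centred at x = -53 mm in the unit's frame, standing up from the hinge line when closed (top edge then at (-53, 40, 130) mm in the unit's frame). Its frame turns with the catch. The steel tongue is 12 mm wide at x = 21 mm, reaching 58 mm from the hinge.
- servo: Bystander between the two boxes, to be left alone: small black servo motor, 40 x 20 x 40 mm. Origin: centre of its underside.
- cups: Bystander between the two boxes, to be left alone: stack of paper cups, 76 mm across, 110 mm tall. Origin: centre of its underside.
- wrench: Bystander between the two boxes, to be left alone: open-ended wrench, 160 mm, lying. Origin: centre of its underside.
Things that resemble listed ones, but are neither listed nor needed, are in the scene too. What is shaped like the lever_unit but orange is not meant.

How it is judged:
By the outcome, as a careful person would: the job done as asked, in the order asked, and still so for the second after the job is handed in, while the arm keeps its last pose, push and grip.
It also fails if it takes over 64 s, if anything falls off the work surface, if the arm or the gripper's body presses on something with over 40 N, if the wrist force passes 120 N, or if a joint passes its speed limit or range.

## Working session

There is one attempt and no reset: what is moved stays moved. The work goes in short steps, each a Python script; the robot and the scene stay as the last script left them, time stands still between calls to the robot, and variables do not carry over. Pictures are saved under pics/ and viewed, about 8 in all and at most 12, crops included, and the job is handed in when it is done.

```bash
mkdir -p pics; ls; python3 - <<'E'
from bench import *
import cv2,numpy as np
ims=[]
for c in ("scene","top"):
    im=read_camera(c); ims.append(im); cv2.imwrite(f"pics/{c}0.png",im[:,:,::-1])
    p=camera_params(c); print(c,np.round(p["K"],1).tolist(),np.round(p["camera_from_world"],3).tolist())
    for n in ("selector_unit","lever_unit","selector_grip","lever_grip","catch_tab"):
        print(n,[(np.round(d["at"],1).tolist(),round(d["confidence"],2)) for d in tip_of(c,n)])
print(read_time_s())
E
```

```text
pics
scene [[426.0, 0.0, 255.9], [0.0, 426.0, 189.2], [0.0, 0.0, 1.0]] [[0.862, 0.507, 0.005, -0.412], [0.411, -0.693, -0.593, -0.117], [-0.297, 0.513, -0.805, 1.313], [0.0, 0.0, 0.0, 1.0]]
selector_unit [([305.6, 188.5], 0.8)]
lever_unit [([231.6, 288.5], 0.87), ([249.5, 126.2], 0.79)]
selector_grip [([311.6, 168.8], 0.68)]
lever_grip [([251.8, 273.4], 0.68), ([122.2, 236.9], 0.64), ([272.9, 91.4], 0.61), ([314.2, 167.5], 0.49)]
catch_tab [([217.4, 238.3], 0.95), ([240.4, 83.5], 0.71), ([248.3, 211.8], 0.46)]
top [[367.6, 0.0, 259.8], [0.0, 367.6, 194.5], [0.0, 0.0, 1.0]] [[0.027, -1.0, 0.008, -0.012], [-0.994, -0.028, -0.101, 0.472], [0.102, -0.005, -0.995, 1.164], [0.0, 0.0, 0.0, 1.0]]
selector_unit [([212.5, 170.2], 0.79), ([260.9, 152.6], 0.5)]
lever_unit [([171.8, 248.8], 0.83), ([344.2, 271.5], 0.8), ([325.0, 177.1], 0.57), ([213.9, 168.6], 0.33)]
selector_grip [([206.4, 162.1], 0.56)]
lever_grip [([362.1, 254.3], 0.65), ([149.8, 223.3], 0.55), ([341.4, 145.9], 0.54)]
catch_tab [([334.8, 286.1], 0.79), ([316.8, 188.0], 0.71), ([145.5, 271.6], 0.68)]
0.6
```

View pics/scene0.png

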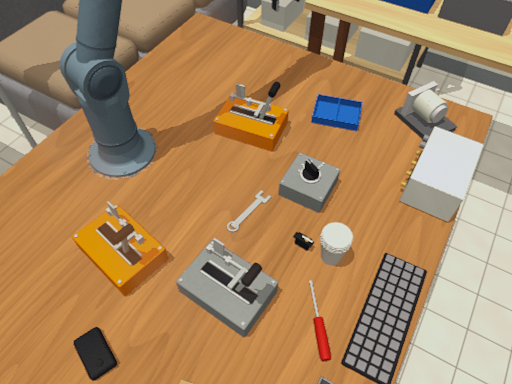

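View pics/top0.png

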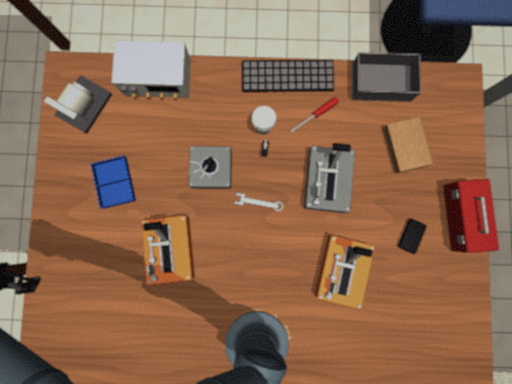

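Scene image: the grey lever unit is at (228,287), with orange look-alikes at (252,120) and (120,247). The selector box is at (309,182). Top image: the grey lever unit is at (330,178), with orange ones at (167,249) and (346,271). The selector is at (210,167), and the bystanders sit between the two grey boxes at (264,120), (265,148) and (260,202). I choose the grey ones and check them in a close crop.

```bash
python3 - <<'E'
import cv2,numpy as np
t=cv2.imread("pics/top0.png");s=cv2.imread("pics/scene0.png")
def crop(im,x,y,w,h,k): return cv2.resize(im[y:y+h,x:x+w],None,fx=k,fy=k,interpolation=cv2.INTER_CUBIC)
def grid(c,x,y,k,w,h):
    for i in range(0,w,10):
        cv2.line(c,(i*k,0),(i*k,4),(0,0,255),1); 
        if i%20==0: cv2.putText(c,str(x+i),(i*k,14),0,.35,(0,0,255),1)
    for j in range(0,h,10):
        cv2.line(c,(0,j*k),(4,j*k),(0,0,255),1)
        if j%20==0: cv2.putText(c,str(y+j),(5,j*k+4),0,.35,(0,0,255),1)
    return c
A=[(t,295,140,80,75,5),(t,180,140,80,75,5),(s,170,230,133,100,3),(s,270,140,80,60,5)]
c=[grid(crop(*a),a[1],a[2],a[5],a[3],a[4]) for a in A]
c=[cv2.copyMakeBorder(q,0,max(0,300-q.shape[0]),0,max(0,400-q.shape[1]),0)[:375,:400] for q in c]
m=np.vstack([np.hstack(c[:2])[:300],np.hstack([c[2][:300],c[3][:300]])]) 
cv2.imwrite("pics/crop1.png",m)
E
```

```text
(no output)
```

View pics/crop1.png

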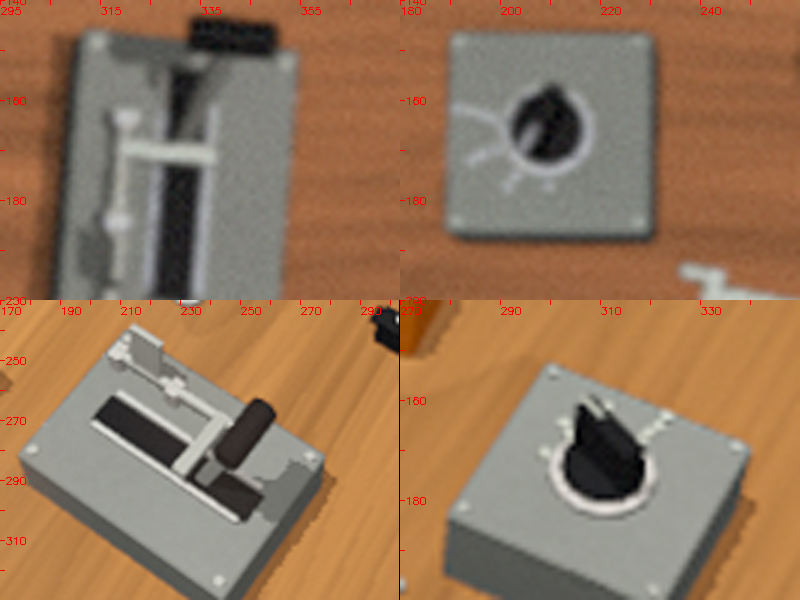

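```bash
cat > h.py <<'E'
from bench import *
import cv2,numpy as np
from scipy.optimize import least_squares
from scipy.spatial.transform import Rotation as R
P={c:camera_params(c) for c in ("scene","top")}
def proj(c,p):
    p=np.atleast_2d(p); T=np.array(P[c]["camera_from_world"]); q=p@T[:3,:3].T+T[:3,3]
    q=q@np.array(P[c]["K"]).T; return q[:,:2]/q[:,2:]
def W(u,p):  # unit pose (x,y,yaw), local points in m -> world
    p=np.atleast_2d(np.array(p,float)); c,s=np.cos(u[2]),np.sin(u[2])
    return np.c_[u[0]+c*p[:,0]-s*p[:,1],u[1]+s*p[:,0]+c*p[:,1],p[:,2]]
def fit(obs,u0):
    f=lambda u:np.concatenate([(proj(c,W(u,l))[0]-px) for c,l,px in obs])
    r=least_squares(f,u0,loss='soft_l1'); print(np.round(r.x,4),np.round(r.fun,1).tolist()); return r.x
E
python3 - <<'E'
from h import *
L=[("top",(.1,.07,.06),(311,146.4)),("top",(.1,-.07,.06),(354.7,151)),("scene",(-.1,-.07,.06),(176.7,282.3)),("scene",(.1,-.07,.06),(245,329)),("scene",(.1,.07,.06),(277.7,282.7)),("scene",(-.1,.07,.06),(214.3,238.3)),
("top",(-.053,.04,.13),(316.8,188)),("scene",(-.053,.04,.13),(217.4,238.3)),("scene",(.071,0,.184),(251.8,273.4)),("top",(.071,0,.184),(341.4,145.9))]
S=[("top",(.065,.065,.06),(189.6,146.8)),("top",(.065,-.065,.06),(231,146.8)),("top",(-.065,-.065,.06),(230.8,187.2)),("top",(-.065,.065,.06),(188.8,186.8)),
("scene",(-.065,.065,.06),(299.8,152.4)),("scene",(.065,.065,.06),(340,170)),("scene",(-.065,-.065,.06),(279,182.5)),("scene",(.065,-.065,.06),(323,202))]
u=fit(L,[.55,-.2,0]);s=fit(S,[.55,.1,0])
np.savez("pose.npz",u=u,s=s)
t=cv2.imread("pics/top0.png");sc=cv2.imread("pics/scene0.png")
# knob angle: score darkness along bar + whiteness at pointer end
for c,im in(("top",t),("scene",sc)):
    pan=[]
    for a in (0,.15,.3,.45,.6):
        th=-a; b=[(x*np.cos(th)-y*np.sin(th),x*np.sin(th)+y*np.cos(th),.106) for x,y in((-.023,-.007),(.023,-.007),(.023,.007),(-.023,.007))]
        p=proj(c,W(s,b)); x0,y0=np.round(proj(c,W(s,(0,0,.1)))[0]).astype(int)-15
        k=8;q=cv2.resize(im[y0:y0+28,x0:x0+20+8],None,fx=5.7,fy=5.7,interpolation=cv2.INTER_CUBIC)
        pp=((p-[x0,y0]+.5)*5.7); cv2.polylines(q,[pp.astype(int)],True,(0,255,0),1); cv2.line(q,tuple(pp[0].astype(int)),tuple(pp[3].astype(int)),(0,0,255),2); pan.append(q)
    globals()['r'+c]=np.hstack(pan)
def box(c,im,x,y,w,h,uu,X,Y,k=4):
    q=cv2.resize(im[y:y+h,x:x+w],None,fx=k,fy=k,interpolation=cv2.INTER_CUBIC)
    pp=(proj(c,W(uu,[(-X,-Y,.06),(X,-Y,.06),(X,Y,.06),(-X,Y,.06)]))-[x,y]+.5)*k
    cv2.polylines(q,[pp.astype(int)],True,(0,255,0),1)
    for l in((-.053,.04,.13),(.071,0,.184)): cv2.circle(q,tuple(((proj(c,W(uu,l))[0]-[x,y]+.5)*k).astype(int)),3,(0,0,255),-1)
    return q
b=np.hstack([box("top",t,295,140,70,80,u,.1,.07,3),box("scene",sc,170,230,120,80,u,.1,.07,3)])
m=np.zeros((rtop.shape[0]*2+240,max(rtop.shape[1],b.shape[1]),3),np.uint8);h=rtop.shape[0]
m[:h,:rtop.shape[1]]=rtop;m[h:2*h,:rtop.shape[1]]=rscene;m[2*h:,:b.shape[1]]=b
cv2.imwrite("pics/fit.png",m)
E
```

```text
[ 0.5279 -0.2156 -0.0969] [-0.4, -2.2, -0.4, -1.4, -1.1, -2.7, -1.2, 1.0, 2.1, -1.1, -0.7, -0.8, 1.7, 2.2, 1.4, 3.7, 0.1, 0.9, -1.0, 0.9]
[0.5547 0.1619 0.0221] [0.1, -1.2, -0.3, -0.9, -0.7, -0.6, -0.2, -0.5, -1.3, -0.4, 0.2, -0.9, -1.2, 0.6, -1.7, 0.3]
```

View pics/fit.png

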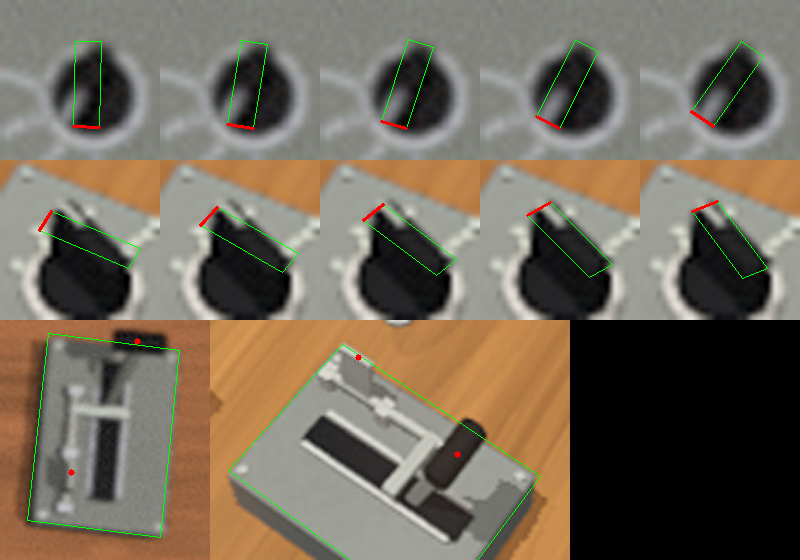

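The overlays put the knob at about 0.5 rad, pointing just short of two pips, and the poses fit to a few mm. Next I check reachability and then do the knob.

```bash
cat >> h.py <<'E'
try:
    _d=np.load("pose.npz"); U,S=_d["u"],_d["s"]
except Exception: pass
def ori(yaw,beta=0,k=0): return (R.from_euler('z',yaw)*R.from_euler('y',beta)*R.from_euler('z',k)*R.from_euler('x',np.pi)).as_quat()
def leverpose(q,lift=0,k=np.pi/2):
    b=.3-q; r=.14+lift
    return W(U,(.03+r*np.sin(b),0,.05+r*np.cos(b)))[0],ori(U[2],b,k)
def tabtip(th,r=.038,off=.014):  # fingertip centre (2 sides treated as a circle)
    return W(U,(-.053,.04+r*np.sin(th)-off*np.cos(th),.078+r*np.cos(th)+off*np.sin(th)))[0]
def st(s=""): print(s,"t",round(read_time_s(),2),"F",np.round(read_ft_force(),1),"gap",round(float(read_finger_gap()),4),"p",np.round(read_eef_pos(),4))
E
python3 - <<'E'
from h import *
for f in (0,np.pi):
    for a in (.5,1.2):
        q=inverse_kinematics(W(S,(0,0,.097))[0],ori(S[2]-a+f)); print("knob",f,a,None if q is None else np.round(q,2))
for k in (np.pi/2,-np.pi/2):
    for q_ in (0,.3,.6,.9):
        p,o=leverpose(q_); q=inverse_kinematics(p,ori(U[2],.3-q_,k)); print("lev",k,q_,None if q is None else np.round(q,2))
    for th in (0,1.5):
        q=inverse_kinematics(tabtip(th)+[0,0,.019],ori(U[2],0,k)); print("tab",k,th,None if q is None else np.round(q,2))
E
```

```text
knob 0 0.5 [-1.3   0.93  1.37  1.91 -1.    1.21 -1.61]
knob 0 1.2 [-1.3   0.93  1.37  1.91 -1.    1.21 -2.31]
knob 3.141592653589793 0.5 [-0.69  0.41  0.4   1.89 -0.21  0.88  0.91]
knob 3.141592653589793 1.2 [-0.77  0.43  0.5   1.9  -0.26  0.88  0.25]
lev 1.5707963267948966 0 [-0.34  0.8   0.99  1.44 -0.51  1.51  0.59]
lev 1.5707963267948966 0.3 [-0.53  0.53  1.1   1.79 -0.52  1.14  0.64]
lev 1.5707963267948966 0.6 [-0.51  0.11  0.93  2.11 -0.29  0.69  0.51]
lev 1.5707963267948966 0.9 [-0.39 -0.12  0.85  2.4  -0.46  0.28  0.79]
tab 1.5707963267948966 0 [-0.53  0.33  0.95  2.04 -0.33  0.93  0.5 ]
tab 1.5707963267948966 1.5 [-0.63  0.35  0.95  2.08 -0.37  0.89  0.43]
lev -1.5707963267948966 0 [-0.46  1.05  1.36  1.45 -0.81  1.66 -2.34]
lev -1.5707963267948966 0.3 [-0.64  0.76  1.38  1.8  -0.78  1.28 -2.29]
lev -1.5707963267948966 0.6 [-0.87  0.34  1.43  2.12 -0.66  0.79 -2.3 ]
lev -1.5707963267948966 0.9 [ 0.64 -0.03 -0.17  2.36 -0.74  0.32 -2.12]
tab -1.5707963267948966 0 [-0.78  0.66  1.39  2.04 -0.74  1.09 -2.28]
tab -1.5707963267948966 1.5 [-0.88  0.69  1.38  2.09 -0.8   1.07 -2.33]
```

```bash
python3 - <<'E'
from h import *
a0=.5; g=lambda z:W(S,(0,0,z))[0]; o=lambda a:ori(S[2]-a+np.pi)
move_gripper(.06,40)
p=read_eef_pos(); movel([p[0],p[1],.3],speed=.3)
move_ptp(g(.28),o(a0)); st("above")
movel(g(.15),speed=.25); movel(g(.098),speed=.1); st("down")
move_gripper(0,40); st("grip"); print(read_ft_torque())
for a in np.linspace(a0,1.2,6)[1:]: move_ptp(g(.098),o(a))
st("turned"); print(np.round(read_ft_torque(),2))
move_gripper(.06); movel(g(.3),speed=.3); st("up")
# out of view & towards lever, then look
move_ptp(W(U,(-.053,.005,.3))[0],ori(U[2],0,np.pi/2)); st("lev")
t=read_camera("top");s=read_camera("scene")
f=lambda c,im,n,k:cv2.resize(im[n[1]:n[1]+n[3],n[0]:n[0]+n[2],::-1],None,fx=k,fy=k,interpolation=cv2.INTER_CUBIC)
cv2.imwrite("pics/knob.png",np.hstack([f("top",t,(180,130,60,65),6),f("scene",s,(275,135,70,65),6)]))
cv2.imwrite("pics/sc1.png",s[:,:,::-1])
E
```

```text
above t 3.38 F [0.8 0.5 0.3] gap 0.06 p [0.5542 0.164  0.2799]
down t 4.71 F [ 0.8 -0.3  0.1] gap 0.0598 p [0.5553 0.162  0.0986]
grip t 5.31 F [0.9 1.2 0.4] gap 0.0 p [0.5546 0.1619 0.098 ]
[ 0.0657072   0.02365059 -0.01409995]
turned t 6.56 F [ 0.6 -0.1 -0. ] gap -0.0002 p [0.5546 0.1619 0.098 ]
[-0.01 -0.05  0.02]
up t 7.98 F [ 0.2 -0.1 -0.5] gap 0.0601 p [0.5535 0.1617 0.2983]
lev t 9.38 F [ 1.5 -1.2  0.7] gap 0.06 p [ 0.4769 -0.2033  0.2999]
```

View pics/knob.png

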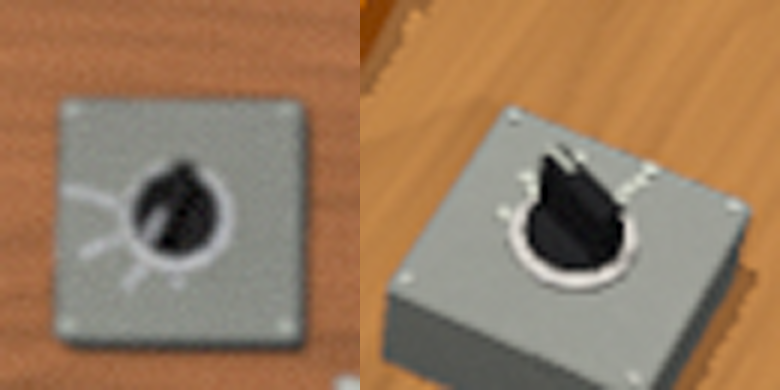

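The gap closed to 0, so the grip missed and the knob (pointer at top-crop (155,218)) has not moved. I check the arm's TCP against the calibration.

```bash
python3 - <<'E'
from h import *
from h import _d
p=read_eef_pos();r=R.from_quat(read_tcp_rot()) if len(np.ravel(read_tcp_rot()))==4 else R.from_matrix(read_tcp_rot())
print(np.round(r.as_matrix(),2).tolist(),S)
out=[]
for c,im in (("scene",read_camera("scene")),("top",read_camera("top"))):
    im=im[:,:,::-1].copy(); u0=proj(c,p)[0]
    x,y=np.clip((u0-[66,75]).astype(int),0,[380,234])
    k=3; q=cv2.resize(im[y:y+150,x:x+132],None,fx=k,fy=k,interpolation=cv2.INTER_CUBIC)
    for l,col in(((0,0,0),(0,0,255)),((0,0,.019),(0,255,0)),((0,.03,.0),(255,0,0)),((0,-.03,0),(255,0,0))):
        cv2.circle(q,tuple(((proj(c,p+r.apply(l))[0]-[x,y]+.5)*k).astype(int)),3,col,-1)
    out.append(q)
cv2.imwrite("pics/tcp.png",np.hstack(out))
E
```

```text
[[0.09, 1.0, -0.0], [1.0, -0.09, -0.0], [-0.0, -0.0, -1.0]] [0.5546532  0.16190589 0.02210047]
```

View pics/tcp.png

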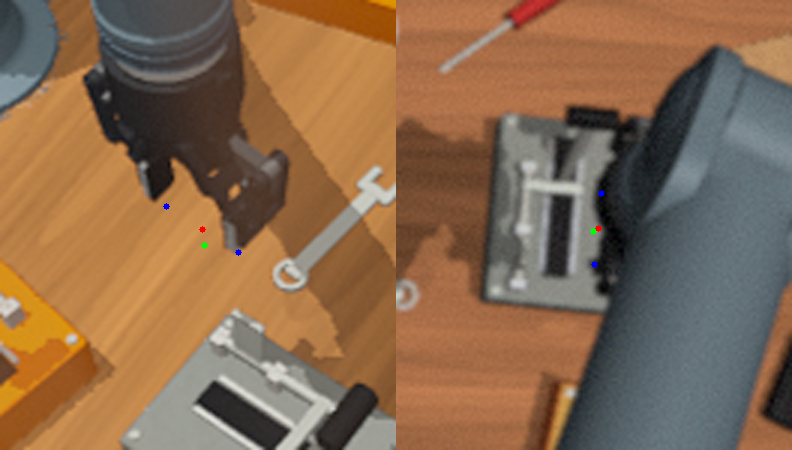

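The drawn TCP lies about 8 px off the real fingers in the scene view, so the arm's reported TCP disagrees with the cameras by 2–3 cm. I measure this by touching the bench with closed fingers and taking close-ups.

```bash
python3 - <<'E'
from h import *
move_gripper(0,40)
x,y=.40,.06
out=[]
def shot(tag):
    p=np.array(read_eef_pos()); r=R.from_quat(read_tcp_rot()) if np.size(read_tcp_rot())==4 else R.from_matrix(read_tcp_rot())
    im=read_camera("scene")[:,:,::-1].copy(); cv2.imwrite(f"pics/raw_{tag}.png",im); tip=proj("scene",p+r.apply([0,0,.019]))[0]
    X,Y=(tip-[33,40]).astype(int);k=6
    q=cv2.resize(im[Y:Y+66,X:X+66],None,fx=k,fy=k,interpolation=cv2.INTER_CUBIC)
    cv2.circle(q,tuple(((tip-[X,Y]+.5)*k).astype(int)),4,(0,255,0),-1); cv2.putText(q,f"{X},{Y}",(5,12),0,.4,(0,0,255),1); out.append(q); st(tag); print(X,Y,tip)
movel([*read_eef_pos()[:2],.3])
move_ptp([x,y,.15],ori(0,0,np.pi/2)); shot("a")
move_ptp([x,y,.15],ori(0,0,0)); shot("b")
movel([x,y,.04],speed=.15); f0=np.array(read_ft_force()); st("start")
z=.04
while z>-.03:
    z-=.002; movel([x,y,z],speed=.05)
    if np.array(read_ft_force())[2]-f0[2]>4: break
st("contact"); print("cmd z",z)
movel([x,y,.08])
cv2.imwrite("pics/cal.png",np.hstack(out))
E
```

```text
a t 11.68 F [-0.3  0.2 -0.1] gap -0.0001 p [0.4016 0.0591 0.1508]
209 122 [242.45472791 162.08791081]
b t 13.07 F [0.1 0.2 0.1] gap 0.0002 p [0.4003 0.0597 0.1501]
209 122 [242.19037115 162.01898952]
start t 13.96 F [ 0.1 -0.   0.3] gap 0.0002 p [0.4006 0.06   0.0404]
contact t 20.21 F [-1.5 -0.1  7.4] gap -0.0002 p [ 0.4003  0.06   -0.0096]
cmd z -0.010000000000000021
```

View pics/cal.png

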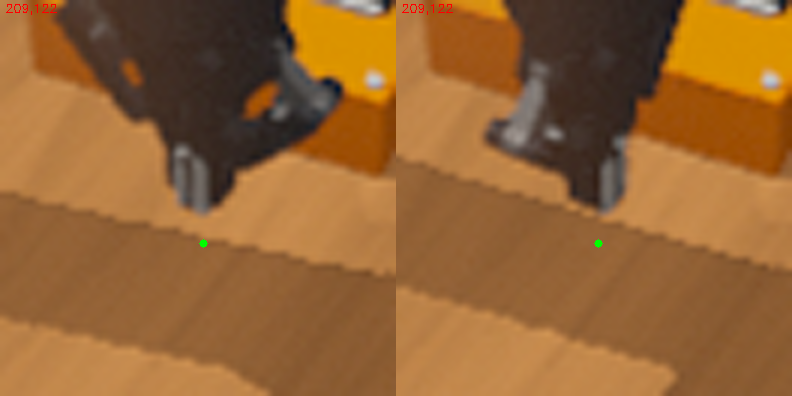

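Sideways the arm agrees with the cameras, but the fingertips really sit 28 mm higher than reported (touch contact at TCP z = -0.0095, and the image shows the same). I correct for that, redo the knob, and take a tilted shot to see whether the error is along the tool or along the world z axis.

```bash
cat >> h.py <<'E'
DZ=.0283
E
python3 - <<'E'
from h import *
a0=.5; g=lambda z:W(S,(0,0,z-DZ))[0]; o=lambda a:ori(S[2]-a+np.pi)
p=read_eef_pos(); movel([p[0],p[1],.2],speed=.3); move_gripper(.06,40)
move_ptp(g(.2),o(a0))
movel(g(.097),speed=.15); st("down")
move_gripper(0,40); st("grip")
for a in np.linspace(a0,1.2,6)[1:]: move_ptp(g(.097),o(a))
st("turned"); print(np.round(read_ft_torque(),2))
move_gripper(.06); movel(g(.25),speed=.3); st("up")
move_gripper(0)
move_ptp([.42,.0,.2],ori(U[2],-.5,np.pi/2)); st("tilt")
p=np.array(read_eef_pos()); q=read_tcp_rot(); r=R.from_quat(q) if np.size(q)==4 else R.from_matrix(q)
t=read_camera("top");s=read_camera("scene")[:,:,::-1].copy()
f=lambda im,n,k:cv2.resize(im[n[1]:n[1]+n[3],n[0]:n[0]+n[2]],None,fx=k,fy=k,interpolation=cv2.INTER_CUBIC)
A=proj("scene",p+r.apply([0,0,.019])+[0,0,DZ])[0]; B=proj("scene",p+r.apply([0,0,.019-DZ]))[0]
X,Y=(A-[33,33]).astype(int); c=f(s,(X,Y,66,66),6)
for P_,col in((A,(0,255,0)),(B,(0,0,255))): cv2.circle(c,tuple(((P_-[X,Y]+.5)*6).astype(int)),3,col,-1)
k=f(s,(275,135,66,66),6)
cv2.imwrite("pics/knob2.png",np.hstack([k,c]))
E
```

```text
down t 25.55 F [ 0.2 -0.3  1.3] gap 0.06 p [0.5556 0.162  0.0695]
grip t 26.02 F [2.1 2.6 3.1] gap 0.0133 p [0.5562 0.1631 0.0698]
turned t 27.27 F [-0.6  1.6  7.2] gap 0.0131 p [0.5553 0.1617 0.0697]
[-0.02  0.06 -0.06]
up t 28.44 F [-0.7 -0.3 -0.7] gap 0.0599 p [0.5544 0.162  0.2219]
tilt t 29.95 F [ 0.6 -0.4  0.2] gap 0.0002 p [4.214e-01 2.000e-04 2.013e-01]
```

View pics/knob2.png

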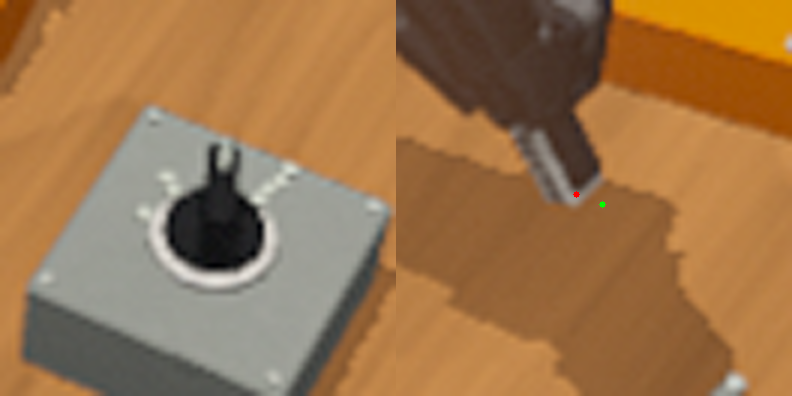

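The knob is on three pips: its pointer lies over the third row, with one and two pips to the left and the four-pip row at crop (275,178). The red mark matches the fingertips, so the error is along the tool axis. Next is the catch.

```bash
cat >> h.py <<'E'
def cmd(p,o):  # true TCP -> commanded TCP
    return np.array(p)+R.from_quat(o).apply([0,0,DZ])
def finger(th,r=.038):
    y=.04+r*np.sin(th)-.003*np.cos(th)-.011; z=.078+r*np.cos(th)+.003*np.sin(th)
    return W(U,(-.053,y,z+.019))[0]
E
python3 - <<'E'
from h import *
o=ori(U[2],0,np.pi/2)
a=finger(0)+W([0,0,U[2]],(0,-.012,0))[0]; 
p=read_eef_pos(); movel([p[0],p[1],.24],speed=.3)
move_ptp(cmd(a+[0,0,.1],o),o); movel(cmd(a,o),speed=.2); st("beside")
f0=np.array(read_ft_force())
for th in list(np.linspace(0,1.45,10))+[1.5,1.54,1.58]:
    movel(cmd(finger(th),o),speed=.06); f=np.array(read_ft_force())-f0; print(round(th,2),np.round(f,1))
    if th>1.4 and np.linalg.norm(f)>8: break
st("tipped")
p=np.array(read_eef_pos()); movel(p+[0,0,.17],speed=.3); move_gripper(.06)
P_,O=leverpose(0,.0); b=R.from_quat(O).apply([0,0,-.07])
move_ptp(cmd(P_+b,O),O); st("pre-lever")
s=read_camera("scene")[:,:,::-1].copy(); t=read_camera("top")[:,:,::-1].copy()
f=lambda im,n,k:cv2.resize(im[n[1]:n[1]+n[3],n[0]:n[0]+n[2]],None,fx=k,fy=k,interpolation=cv2.INTER_CUBIC)
cv2.imwrite("pics/catch.png",np.hstack([f(s,(165,190,130,140),3),f(t,(290,130,80,93),4.52)[:420]]))
E
```

```text
beside t 31.88 F [0.3 0.4 0.4] gap 0.0 p [ 0.4768 -0.1958  0.1073]
0.0 [ 0.4  0.3 -1. ]
0.16 [-0.4 -0.7  0.4]
0.32 [0.1 0.2 0.5]
0.48 [ 0.  -0.6 -1. ]
0.64 [-0.1 -0.6 -0.7]
0.81 [-0.5 -0.2 -0.7]
0.97 [-0.5 -0.5 -0.1]
1.13 [-0.9 -0.8 -0.7]
1.29 [ 0.2 -0.6 -0.2]
1.45 [-0.4  0.2 -1. ]
1.5 [-0.3 -0.7 -0.1]
1.54 [-2.7  0.6  7.9]
tipped t 34.98 F [-2.4  1.   8.3] gap 0.0 p [ 0.4818 -0.1441  0.0739]
pre-lever t 37.02 F [0.3 0.5 0.1] gap 0.06 p [ 0.6106 -0.224   0.2231]
```

View pics/catch.png

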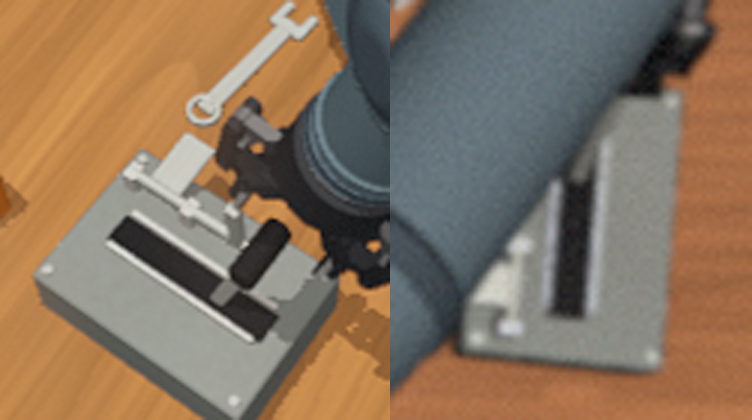

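The catch is right over: the tab lies flat at (183,165) and the tongue stands up at (235,220). Now the lever.

```bash
python3 - <<'E'
from h import *
P_,O=leverpose(0); movel(cmd(P_,O),O,speed=.12); st("at bar")
move_gripper(0,60); st("gripped"); g=read_finger_gap()
if .015<g<.03:
    f0=np.array(read_ft_force())
    for q in list(np.linspace(0,.9,10))[1:]+[.92]:
        p,o=leverpose(q); movel(cmd(p,o),o,speed=.08); f=np.array(read_ft_force()); print(round(q,2),np.round(f,1),round(float(read_finger_gap()),4))
        if np.linalg.norm(f-f0)>25: break
    st("pulled")
s=read_camera("scene")[:,:,::-1].copy()
f=lambda im,n,k:cv2.resize(im[n[1]:n[1]+n[3],n[0]:n[0]+n[2]],None,fx=k,fy=k,interpolation=cv2.INTER_CUBIC)
cv2.imwrite("pics/pulled.png",f(s,(165,130,190,200),3))
E
```

```text
at bar t 37.86 F [ 0.8 -0.4  0.1] gap 0.0599 p [ 0.5911 -0.2219  0.1576]
gripped t 38.3 F [-3.5  1.2  5.4] gap 0.02 p [ 0.5894 -0.2219  0.1585]
0.1 [ 4.  -2.7 -2.2] 0.0203
0.2 [ 4.7 -3.  -0.4] 0.0205
0.3 [ 4.4 -3.7  0.9] 0.0205
0.4 [ 3.4 -3.7  2.7] 0.0198
0.5 [ 2.5 -3.6  5.2] 0.0199
0.6 [ 0.5 -2.8 10.2] 0.0203
0.7 [-4.1 -2.6 14.9] 0.0198
0.8 [-8.6 -1.3 22.9] 0.02
0.9 [-6.9 -0.1 22.8] 0.0199
0.92 [-10.5  -0.4  25.3] 0.0202
pulled t 41.4 F [-10.5  -0.4  25.3] gap 0.0202 p [ 0.4989 -0.2154  0.1464]
```

View pics/pulled.png

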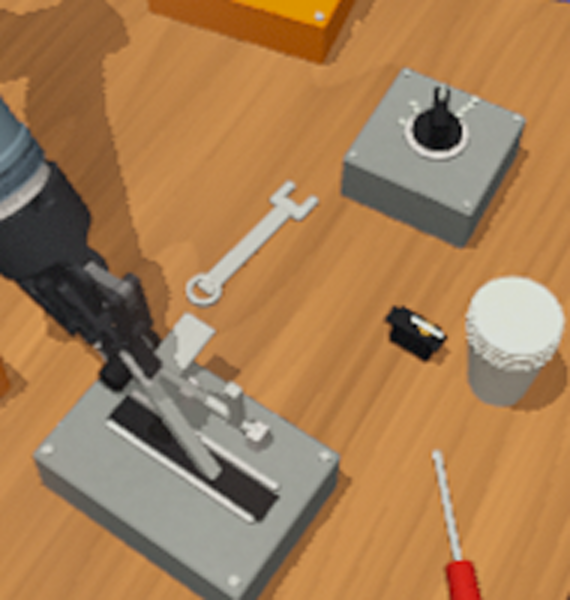

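The lever is back, and the pose, knob and bystanders look right. But the tangential force is only about spring level, while the arm presses about 26 N along the stem. I compute the actual angle, relieve the radial load and push on until the stop shows in the force.

```bash
python3 - <<'E'
from h import *
def ang():
    q=read_tcp_rot(); r=R.from_quat(q) if np.size(q)==4 else R.from_matrix(q)
    p=np.array(read_eef_pos())-r.apply([0,0,DZ]); l=R.from_euler('z',-U[2]).apply(p-[U[0],U[1],0])-[.03,0,.05]
    b=np.arctan2(l[0],l[2]); f=R.from_euler('z',-U[2]).apply(read_ft_force())
    print("lever",round(.3-b,3),"rad",round(float(np.hypot(l[0],l[2])),4),"tool",round(.3+float(np.arctan2(r.apply([0,0,1])[0],-r.apply([0,0,1])[2])),3),"Ft",round(f[0]*np.cos(b)-f[2]*np.sin(b),1),"Fr",round(f[0]*np.sin(b)+f[2]*np.cos(b),1))
    return f[0]*np.cos(b)-f[2]*np.sin(b)
ang()
for q,l in ((.92,.005),(.94,.006),(.96,.007),(.98,.007),(1.0,.007),(1.02,.007)):
    p,_=leverpose(q,l); o=leverpose(min(q,.92))[1]
    try: movel(cmd(p,o),o,speed=.05)
    except MotionError as e: print(e); break
    if ang()>15: break
st()
s=read_camera("scene")[:,:,::-1].copy()
cv2.imwrite("pics/pulled2.png",cv2.resize(s[200:300,165:285],None,fx=5,fy=5,interpolation=cv2.INTER_CUBIC))
E
```

```text
lever 0.863 rad 0.1412 tool 0.927 Ft 4.6 Fr 28.1
lever 0.899 rad 0.1442 tool 0.918 Ft 4.7 Fr -17.8
lever 0.911 rad 0.1448 tool 0.919 Ft 8.5 Fr -31.2
lever 0.911 rad 0.1458 tool 0.922 Ft 11.8 Fr -37.1
lever 0.912 rad 0.1458 tool 0.926 Ft 15.5 Fr -38.2
 t 42.45 F [ 33.9  -8.9 -22.3] gap 0.0196 p [ 0.4908 -0.2138  0.1465]
```

The angle saturates at 0.911 while the force keeps rising from 5 to 15 N, so the lever is at the stop. I relieve the radial pull, check and hand in.

```bash
python3 - <<'E'
from h import *
def chk():
    f=R.from_euler('z',-U[2]).apply(read_ft_force()); b=-.6
    q=read_tcp_rot(); r=R.from_quat(q) if np.size(q)==4 else R.from_matrix(q)
    l=R.from_euler('z',-U[2]).apply(np.array(read_eef_pos())-r.apply([0,0,DZ])-[U[0],U[1],0])-[.03,0,.05]
    print("lever",round(.3-np.arctan2(l[0],l[2]),3),"Ft",round(f[0]*np.cos(b)-f[2]*np.sin(b),1),"Fr",round(f[0]*np.sin(b)+f[2]*np.cos(b),1))
o=leverpose(.92)[1]
for l in (.005,.0035): movel(cmd(leverpose(.98,l)[0],o),o,speed=.03); pause(.2); chk()
pause(.5); chk(); st()
s=read_camera("scene")[:,:,::-1].copy()
cv2.imwrite("pics/final.png",cv2.resize(s[130:330,165:355],None,fx=3,fy=3,interpolation=cv2.INTER_CUBIC))
E
```

```text
lever 0.912 Ft 10.6 Fr 11.3
lever 0.912 Ft 7.0 Fr 48.1
lever 0.912 Ft 5.9 Fr 47.7
 t 43.9 F [-21.8   4.5  42.7] gap 0.0199 p [ 0.4915 -0.2138  0.1457]
```

View pics/final.png

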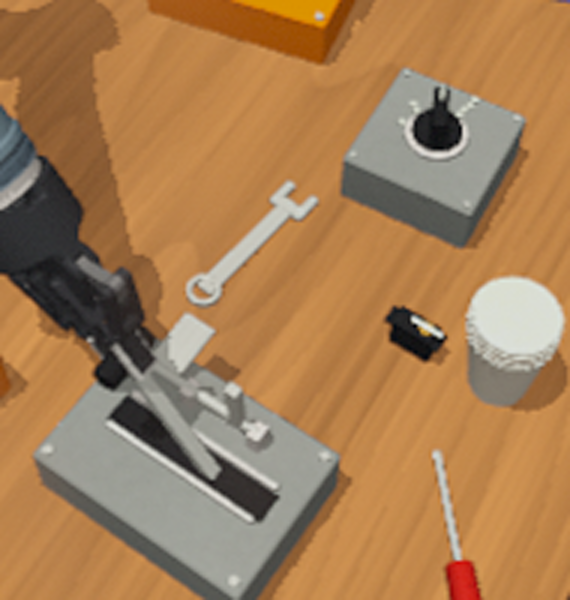

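Too much radial push now. I go back to lift 0.0048, where it was small, with a little more pull, then hand in.

```bash
python3 - <<'E'
from h import *
def chk():
    f=R.from_euler('z',-U[2]).apply(read_ft_force()); b=-.6
    q=read_tcp_rot(); r=R.from_quat(q) if np.size(q)==4 else R.from_matrix(q)
    l=R.from_euler('z',-U[2]).apply(np.array(read_eef_pos())-r.apply([0,0,DZ])-[U[0],U[1],0])-[.03,0,.05]
    F=[f[0]*np.cos(b)-f[2]*np.sin(b),f[0]*np.sin(b)+f[2]*np.cos(b)]
    print("lever",round(.3-np.arctan2(l[0],l[2]),3),"Ft,Fr",np.round(F,1)); return F
o=leverpose(.92)[1]; l=.0048
for i in range(5):
    movel(cmd(leverpose(.99,l)[0],o),o,speed=.03); pause(.2); F=chk()
    if abs(F[1])<20 and F[0]>7: break
    l+=.00003*F[1]
pause(.5); F=chk(); st()
if abs(F[1])<30 and F[0]>7: sign_off(); print("signed")
E
```

```text
lever 0.912 Ft,Fr [12.  16.3]
lever 0.912 Ft,Fr [11.9 16. ]
 t 44.9 F [ 0.7 -0.7 19.9] gap 0.0198 p [ 0.4912 -0.2138  0.146 ]
the job is handed in; nothing more can be done
signed
```

I did all three steps in the order asked and handed the job in at about 45 s of the 64 s, with the fingers still holding the lever at its stop.

- **Knob:** my first grip missed and closed on air above the knob. The fingertips turned out to sit about 28 mm further back along the tool than the arm reports. I measured this by touching the bench and checking camera shots, corrected for it, and turned the knob. In the last picture the pointer is on the row of three pips.
- **Catch:** I tipped it outward until the force rose by about 8 N at a commanded 1.54 rad. The last picture shows the tab lying over and the tongue upright, clear of the lever.
- **Lever:** I pulled it only after the catch was open. The measured angle stopped at about 0.91 rad (the stop is given as 0.9) while the force kept rising, so it is at the stop. When I handed in, the grip was closed on the bar (gap 20 mm) with about 12 N of pull.
- **Checks that disagreed:**
  - The grip gap reads 20 mm on a 22 mm bar.
  - I first took the lever as pulled at about 0.86 rad, just short of the stop, and had to pull further.
  - While I adjusted the hold, the force along the stem reached about 48 N for a moment, below the 120 N wrist limit. It was about 16 N at hand-in.
- **Servo, wrench and cups:** they look unmoved in the last picture, which I took just before the final small adjustment of the hold.

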